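# Unpack a slide rack from its clipped transport case onto the warming plate

## Task

Flip both spring clips off the lid of the slide transport case, swing the lid up by its bar and right over, and lower it gently onto its stop so that it does not drop. Then lift the slide rack out by its bail and set it down gently on the free part of the black glass of the slide warmer, upright, wholly on the glass and square to its edges. Keep the rack level, leave the lid open and the clips off, and leave the rack already drying and everything else on the bench where it is.

Things in the scene. Friction and masses are not known exactly. Their poses are not given: they have to be found in the camera images.
- case: Light-grey plastic slide transport case, fixed to the bench: open tub 150 (x) x 150 (y) x 98 mm high, walls and floor 4 mm. Origin: centre of its underside; z up; +x points from the front (lid bar side) to the rear (hinge side), so the lid opens towards +x of the case; the clips are on its +y and -y sides. When shut, the lid covers the tub from 98 to 112 mm, ribs on its top reach 116.5 mm.
- lid (a joint): Lid angle about its hinge, rad: 0 shut, 1.57 upright, 2.18 (125 degrees) open on its stop (heels on rubber pads at the hinge). Plain loose hinge, about 0.35 kg: falls shut before upright and falls onto the stop after it unless held.
- lid_hinge (a point): Point on the lid's hinge axis at mid width, 16 mm behind the rear wall, 104 mm above the bench. The axis is the case's y axis. Site axes turn with the lid; when shut they equal those of the case.
- lid_bar (a point): Middle of the lid's grab bar: round steel bar of 10 mm diameter parallel to the hinge, 206 mm from the hinge axis, 80 mm clear between its two end arms, 38 mm in front of the lid's front edge, level with the hinge when shut. It swings up and over with the lid (for lid angle a the bar is at -206 cos(a) mm along case x from the hinge and 206 sin(a) mm above it). It can turn between two pads that pinch it.
- clip_left (a joint): Angle of the spring bale clip on the case's +y side, rad: 0 on (its toe hooks over a lug of the lid and holds the lid shut), 1.9 off (hanging outward). Over-centre spring: below 0.40 it snaps back on, above it snaps off by itself; a push of about 1 N on the tab.
- clip_left_tab (a point): On the left clip's upright steel thumb tab, 72 mm above its pivot (pivot at case y = +83 mm, 58 mm above the bench). The tab is 30 mm wide (along case x), 3 mm thick and when on stands up to 136 mm above the bench, 24 mm proud of the lid; push it outwards (case +y) from the lid side.
- clip_right (a joint): Angle of the same clip on the case's -y side: 0 on, 1.9 off.
- clip_right_tab (a point): The same point on the right clip's tab (pivot at case y = -83 mm); push it outwards to case -y.
- rack: White plastic slide rack full of glass slides, in the case: 74 (x) x 84 (y) x 40 mm high, with a wire bail across it along its x; about 0.22 kg. Origin: centre of its underside; z up.
- rack_grip (a point): Middle of the bail's grip: a bar of 10 mm diameter and 58 mm long along the rack's x axis, 77 mm above the rack's underside.
- warmer: Slide warmer, fixed to the bench: cream body 300 (x) x 260 (y) mm with a flat black glass top. Origin: centre of its underside.
- warmer_top (a point): Centre of the black glass, 60 mm above the bench; glass 280 (x) x 240 (y) mm; axes are those of the warmer, z up.
- rack2: A second rack of the same make, partly filled, already standing on the glass; leave it alone. Origin: centre of its underside.
- forceps: Steel forceps lying on the bench, 120 mm long; leave alone. Origin at its middle.
- cassettes: Stack of four white tissue cassettes, 40 x 28 x 28 mm; leave alone. Origin: centre of the underside.
- coplin: Glass jar with white cap, 58 mm diameter, 105 mm high; leave alone. Origin: centre of the underside.
- mountant: Small amber bottle with black cap, 44 mm diameter, 85 mm high; leave alone. Origin: centre of the underside.
- timer: White bench timer, 65 x 65 x 18 mm; leave alone. Origin: centre of the underside.
- slidebox: Shut grey slide box, 165 x 85 x 34 mm; leave alone. Origin: centre of the underside.

How it is judged:
On the way, in this order (a step that is already met when the one before it is completed fails the run):
1. both clips are off while the lid is still shut (value of joint each of clip_left, clip_right above 1.2 rad and value of joint lid below 0.15 rad), for 0.1 s.
2. the lid rests still on its stop (value of joint lid above 2.1 rad and velocity of joint lid between -0.15 and 0.15 rad/s), for 0.2 s.
3. the rack has been lifted clear of the case (z of rack in the frame of case above 0.1 m), for 0.05 s.
At the end, for the whole second after the job is handed in: Clips off (beyond 1.2 rad), lid on its stop (beyond 2.1 rad); the rack stands released and still on the black glass (underside within 3 mm, tilt under 0.05 rad), its centre within 104 mm (x) and 84 mm (y) of the glass centre, its sides within 0.2 rad of parallel to the edges (value of joint each of clip_left, clip_right above 1.2 rad and value of joint lid above 2.1 rad and z of rack in the frame of warmer_top between -0.003 and 0.003 m and x of rack in the frame of warmer_top between -0.104 and 0.104 m and y of rack in the frame of warmer_top between -0.084 and 0.084 m and (angle between the x axis of rack and the x axis of warmer_top, either way round below 0.2 rad or angle between the x axis of rack and the y axis of warmer_top, either way round below 0.2 rad) and angle between rack's own z axis and vertical below 0.05 rad and linear speed of rack below 0.02 m/s); the robot touches nothing.
It fails at once if the lid falls or is thrown onto its stop (faster than 1.5 rad/s in the last 0.18 rad) (value of joint lid above 2 rad and velocity of joint lid above 1.5 rad/s).
It fails at once if the rack is tipped by more than 0.6 rad (angle between rack's own z axis and vertical above 0.6 rad).
It fails at once if the rack is dropped onto the warmer (faster than 0.35 m/s within 12 mm of the glass) (horizontal distance between rack and warmer_top below 0.15 m and z of rack in the frame of warmer_top between -0.01 and 0.012 m and linear speed of rack above 0.35 m/s).
It fails at once if the rack already on the warmer is moved by more than 20 mm (distance of rack2 from where it was at the start of the episode above 0.02 m).
It fails at once if another bystander is moved by more than 30 mm (distance of any of forceps, cassettes, coplin, mountant, timer, slidebox from where it was at the start of the episode above 0.03 m).
It also fails if it takes over 67 s, if anything falls off the work surface, if the arm or the gripper's body presses on something with over 40 N, if the wrist force passes 120 N, or if a joint passes its speed limit or range.

## Robot

A 6-joint arm with a two-finger parallel gripper is mounted at the origin on the work surface. World frame = base frame: x ahead of the robot, y to its left, z up, the work surface at z = 0. Lengths are in m, angles in rad, forces in N, time in s.
With the tool pointing down it reaches from about 0.35 to 0.775 m from the base axis. Payload 5.5 kg.
Tool frame: the origin (TCP) lies between the finger pads; the fingertips stand 14 mm ahead of it and the grasp point (between the pads) lies 5 mm behind it; z points along the fingers, y is the line along which they close (so a half turn about z gives the same grasp; the last joint's range is limited). The gripper opens to 85 mm and grips with 20 to 120 N. Pads are 22 mm wide; open, the fingers measure 114 mm over their backs; the gripper's body (76 mm by 85 mm) begins 54 mm behind the grasp point. The pads swing forward as they close: fully open they stand 13 mm farther back than shut.
Start: joints at [1.065, 0.313, 0.046, 1.304, 0, 1.431], TCP at [0.206, 0.537, 0.245] pointing down, gripper open.
Joint ranges: [-2.76, 2.76], [-0.86, 1.69], [-1.03, 1.26], [-2.2, 2.34], [-1.47, 1.5], [-3.14, 3.14]. Speed limits (rad/s): [2.57, 2.57, 3.14, 3.14, 3.14, 3.14].

## Interface

Orientations are given as a unit quaternion [x, y, z, w].
In Python, from bench import reach, servo_line, set_joints, command_gripper, pause, inverse_kinematics, get_obs, read_camera, calibration, IKError, finish_job, find_in, outline_of gives the robot as it stands. The module is installed in compiled form; this text tells all that it offers. Calls block until the motion is done:
- reach(position, orientation): joint-space move of the TCP to a pose.
- servo_line(position, orientation=None, rate=0.15): straight line of the TCP; orientation=None keeps the orientation; rate is the mean speed in m/s.
- set_joints(angles): joint-space move.
- command_gripper(opening, force=None): opening from 0.0 (shut) to 1.0 (fully open); force is the grip in N (None keeps the last); returns when the fingers have stopped.
- pause(seconds).
- inverse_kinematics(position, orientation): joint angles nearest the present ones, or None.
- get_obs(): the state.
- read_camera(name): name is "scene" or "top" or "wrist"; returns the picture (400x640x3 uint8, red, green, blue); there is no depth.
- calibration(name): a dict with "mtx" (3x3 intrinsics, pixels), "rvec" (rotation vector, rad) and "tvec" (3), from world to camera coordinates, as OpenCV has them. Camera axes: x right, y down, z forward; pixel columns grow to the right and rows downward; lengths in m; the calibration is good to about 2 mm. A picture is of the moment at which its call begins: read the wrist's pose just before it. calibration takes no time and is no camera call; for the wrist camera it gives the pose at the moment of the call.
A pose or a line that the arm cannot do raises IKError and nothing moves.
- finish_job(): hands the job in; it is judged then, once.
Trained networks look in the newest picture that a camera, given by its name, has taken for a name from the list of things; names that differ only in an ending like _2 or _b are one class to them, and where a whole thing is asked for, a point or a joint stands for the part that bears it (a point fixed in the world has none). Each returns a list of dicts, best first, with "p" (0 to 1); they miss things now and then, are a little off and sometimes report something else, mostly with a low value. They report only what shows in the picture. A call takes as long as a camera call.
- find_in(target, camera): "box" ([centre column, centre row, width, height] as shares, 0 to 1, of the picture: columns of its width, rows of its height, round what is visible of it).
- outline_of(target, camera): "region" (400x640 bool, what is visible of it) and "box" ([centre column, centre row, width, height] as shares, 0 to 1, of the picture: columns of its width, rows of its height, round what is visible of it).
The state is a dict: "time": time; "q": joint angles; "qvel": joint speeds; "joint_torque": joint torques, N m; "position": TCP position; "eef_rot": TCP orientation; "force": force on the tool from outside, world axes, zero at the start; "ft_torque": the same for the moment, N m; "finger_gap": opening from 0.0 (shut) to 1.0 (fully open); "grasp_force": force on a finger pad.
Only numpy, scipy, OpenCV 4.12 (cv2) and the standard library are available. Lean on these libraries where they do the work, as an engineer would, in place of code of your own. Each camera call takes 0.05 s, during which the arm holds its last target. There are 200 camera calls.

## Working session

There is one attempt and no reset: what is moved stays moved. The work goes in short steps, each a Python script; the robot and the scene stay as the last script left them, time stands still between calls to the robot, and variables do not carry over. Pictures are saved under pics/ and viewed, at most 10 in all, crops included, and the job is handed in when it is done.

```bash
mkdir -p pics; python3 - <<'E'
from bench import *
import cv2,numpy as np
for n in ["top","scene"]:
    im=read_camera(n); cv2.imwrite(f"pics/{n}0.png",im[:,:,::-1])
    c=calibration(n); R=cv2.Rodrigues(np.array(c["rvec"]))[0]
    print(n,np.array(c["mtx"]).tolist(),"cam pos",-R.T@np.array(c["tvec"]).ravel(),"fwd",R[2],"right",R[0])
    for t in ["case","lid_bar","clip_left_tab","clip_right_tab","warmer","rack2"]:
        print(t,[(round(d["p"],2),np.round(np.array(d["box"])*[640,400,640,400],1).tolist()) for d in find_in(t,n)[:3]])
print(get_obs())
E
```

```text
top [[393.6541786556413, 0.0, 320.7389322776977], [0.0, 393.6541786556413, 197.4689772501645], [0.0, 0.0, 1.0]] cam pos [0.38075994 0.05721998 1.04711608] fwd [ 1.85063107e-01  4.02261484e-04 -9.82726556e-01] right [-1.06053944e-04 -9.99999902e-01 -4.29303670e-04]
case []
lid_bar [(0.89, [312.6, 202.4, 94.8, 65.7])]
clip_left_tab [(0.47, [312.3, 234.8, 8.7, 6.3]), (0.26, [481.0, 200.0, 122.5, 123.5])]
clip_right_tab [(0.38, [305.9, 167.0, 14.1, 6.6])]
warmer [(0.88, [479.7, 201.4, 121.8, 125.0])]
rack2 [(0.58, [492.5, 169.8, 41.9, 35.4])]
scene [[406.5745535682406, 0.0, 317.3758934520341], [0.0, 406.5745535682406, 204.6453614536273], [0.0, 0.0, 1.0]] cam pos [ 0.98698357 -0.55200105  1.04507536] fwd [-0.35258284  0.52339555 -0.77572059] right [0.82698684 0.56221068 0.00345124]
case [(0.63, [314.6, 211.0, 69.5, 78.1])]
lid_bar [(0.84, [315.0, 206.0, 74.0, 61.2])]
clip_left_tab [(0.24, [238.3, 231.8, 27.5, 3.9])]
clip_right_tab [(0.5, [337.7, 212.6, 5.5, 10.4]), (0.31, [240.0, 231.8, 33.0, 4.4])]
warmer [(0.56, [218.6, 333.6, 153.5, 128.6])]
rack2 [(0.59, [235.6, 351.7, 51.7, 47.2])]
{'time': 0.7, 'q': array([1.06541012e+00, 3.13124235e-01, 4.60974158e-02, 1.30358732e+00,
       2.33540962e-05, 1.43119298e+00]), 'qvel': array([ 0.00215259,  0.00163099,  0.0006132 ,  0.0020843 ,  0.00013889,
       -0.00142554]), 'joint_torque': array([-1.47541119e-03, -4.80295622e+01,  2.98744637e+01,  6.94818300e-05,
       -2.05588331e-04,  2.80342256e-07]), 'position': array([0.20569205, 0.53699708, 0.24536527]), 'eef_rot': array([1.81873537e-01, 9.83321925e-01, 9.01004176e-05, 1.77962492e-05]), 'force': array([-0.08553943, -0.28851291,  0.05999501]), 'ft_torque': array([0.02089311, 0.00809972, 0.0448982 ]), 'grasp_force': 0.0, 'finger_gap': 0.9972983891973878}
```

View pics/top0.png

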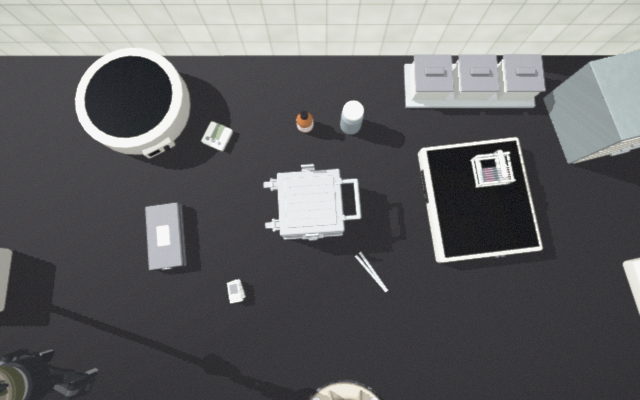

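View pics/scene0.png

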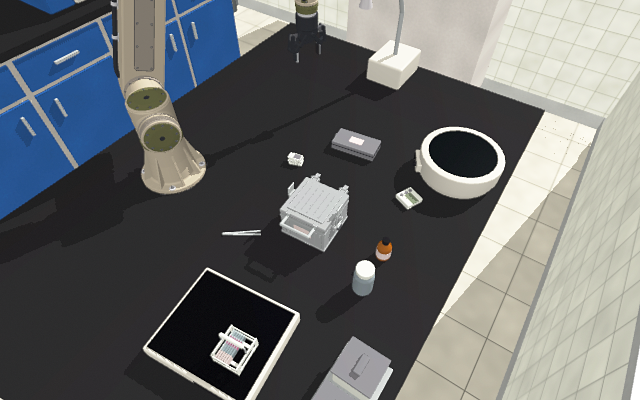

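Top view: case with its bar towards image right (world −y) and the clips at about (308,167) and (312,237). The warmer spans about (420–540, 140–260), with rack2 at (492,170). Case +x is roughly world +y. Next I'll look from closer up with the wrist camera.

```bash
cat > h.py <<'E'
from bench import *
import cv2,numpy as np
from scipy.spatial.transform import Rotation as Rn
def cal(n):
    c=calibration(n); return np.array(c["mtx"]),np.array(c["rvec"],float).ravel(),np.array(c["tvec"],float).ravel()
def p2w(c,uv,z):
    K,r,t=c; R=cv2.Rodrigues(r)[0]; o=-R.T@t; d=R.T@np.linalg.inv(K)@[uv[0],uv[1],1]
    return o+d*(z-o[2])/d[2]
def proj(c,P): return cv2.projectPoints(np.array(P,float).reshape(-1,3),c[1],c[2],c[0],None)[0].reshape(-1,2)
def down(yaw): # tool x at angle yaw in the world, z down
    return (Rn.from_euler("z",yaw)*Rn.from_euler("x",np.pi)).as_quat()
def shot(cam,name):
    c=cal(cam); im=read_camera(cam); cv2.imwrite(f"pics/{name}.png",im[:,:,::-1]); np.savez(f"pics/{name}.npz",K=c[0],r=c[1],t=c[2]); return c,im
def load(name):
    d=np.load(f"pics/{name}.npz"); return d["K"],d["r"],d["t"]
E
python3 - <<'E'
from h import *
c=cal("top")
print("lid ctr",p2w(c,(310,203),.114),"bar",p2w(c,(357,199),.104))
for uv in [(419,148),(519,138),(541,248),(440,262)]: print("warm",p2w(c,uv,.06))
print("rack2",p2w(c,(492,170),.08))
L=p2w(c,(312,203),.114)
o=get_obs(); print(Rn.from_quat(o["eef_rot"]).as_euler("xyz"))
for yaw in [0,np.pi]:
  for z in [.4,.35]:
    q=inverse_kinematics([L[0]-.03,L[1]-.02,z],down(yaw)); print(yaw,z,q)
    if q is not None: best=(z,yaw)
E
```

```text
lid ctr [0.54294544 0.08343827 0.114     ] bar [ 0.55455208 -0.03072653  0.104     ]
warm [ 0.69814641 -0.19916613  0.06      ]
warm [ 0.72544886 -0.46298072  0.06      ]
warm [ 0.43847074 -0.49099483  0.06      ]
warm [ 0.40407828 -0.23752017  0.06      ]
rack2 [ 0.63359716 -0.37615297  0.08      ]
[3.14140898e+00 2.22512085e-06 2.77580979e+00]
0 0.4 [-0.0417796   0.20553262  0.28000258  1.64526629  0.          3.09981305]
0 0.35 [-0.0417796   0.190591    0.13895116  1.51915649  0.          3.09981305]
3.141592653589793 0.4 [-0.0417796   0.20553262  0.28000258  1.64526629  0.         -0.0417796 ]
3.141592653589793 0.35 [-0.0417796   0.190591    0.13895116  1.51915649  0.         -0.0417796 ]
```

```bash
python3 - <<'E'
from h import *
reach([.48,.05,.42],down(np.pi)); pause(.3)
c,im=shot("wrist","w1")
R=cv2.Rodrigues(c[1])[0]; print("cam",-R.T@c[2],R[2],c[0][0,0]); print(get_obs()["position"],get_obs()["time"])
E
```

```text
cam [0.40038805 0.05046047 0.54856095] [ 3.10613960e-01 -5.14815537e-04 -9.50536008e-01] 356.2610841272976
[0.47996543 0.05032208 0.41990135] 3.15
```

View pics/w1.png

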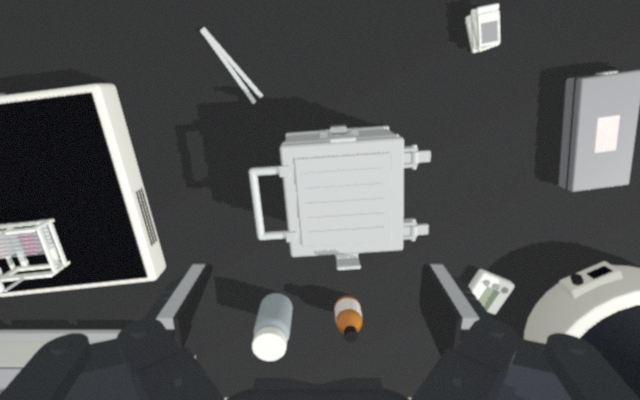

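The picture shows the bar at about (256,205), running from (253,171) to (261,240), and the lid roughly over (283–404, 138–257). The clips are at (340,132) and (347,262). I'll zoom in to pick exact points.

```bash
python3 - <<'E'
import cv2
im=cv2.imread("pics/w1.png")[115:280,235:440]
im=cv2.convertScaleAbs(im,alpha=1.0)
cv2.imwrite("pics/w1z.png",cv2.resize(im,None,fx=3.6,fy=3.6,interpolation=cv2.INTER_CUBIC))
E
```

```text
(no output)
```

View pics/w1z.png

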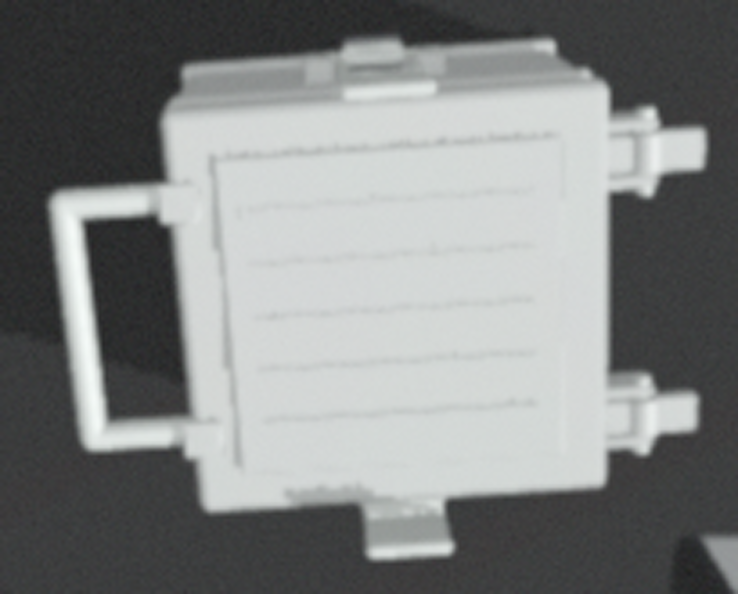

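```bash
cat > fit.py <<'E'
from h import *
from scipy.optimize import least_squares
c=load("w1")
z=lambda u,v:(u/3.6+235,v/3.6+115)
obs=[(z(163,107),(-.077,.077,.112)),(z(205,512),(-.077,-.077,.112)),(z(609,78),(.077,.077,.112)),(z(607,488),(.077,-.077,.112)),
 (z(81,322),(-.115,0,.104)),(z(390,90),(0,.083,.136)),(z(410,552),(0,-.083,.136))]
for uv,m in obs: print(np.round(p2w(c,uv,m[2]),4),m)
def f(p):
    x,y,a=p; R=Rn.from_euler("z",a).as_matrix()
    return (proj(c,[R@np.array(m)+[x,y,0] for _,m in obs])-np.array([u for u,_ in obs])).ravel()
s=least_squares(f,[.54,.08,np.pi/2]); print(s.x,np.round(s.fun.reshape(-1,2),1).tolist())
np.save("case.npy",s.x)
E
python3 fit.py
```

```text
[0.4752 0.0047 0.112 ] (-0.077, 0.077, 0.112)
[0.6293 0.0157 0.112 ] (-0.077, -0.077, 0.112)
[0.4652 0.1563 0.112 ] (0.077, 0.077, 0.112)
[0.619  0.1673 0.112 ] (0.077, -0.077, 0.112)
[ 0.5558 -0.0288  0.104 ] (-0.115, 0, 0.104)
[0.4655 0.0804 0.136 ] (0, 0.083, 0.136)
[0.6327 0.0915 0.136 ] (0, -0.083, 0.136)
[0.54784085 0.08593443 1.63925561] [[-0.6, 0.9], [-1.0, 0.4], [1.0, 0.4], [0.5, 0.2], [-0.0, -0.1], [-0.1, -0.4], [0.1, -1.4]]
```

```bash
cat >> h.py <<'E'
def case(p):
    x,y,a=np.load("case.npy"); return Rn.from_euler("z",a).as_matrix()@np.array(p,float)+[x,y,0]
YAW=float(np.load("case.npy")[2])+np.pi/2 if __import__("os").path.exists("case.npy") else 0
E
python3 - <<'E'
from h import *
Q=down(YAW); command_gripper(0)
for s in (1,-1):
    reach(case([0,.045*s,.18]),Q)
    servo_line(case([0,.045*s,.1375]),Q,.12)
    servo_line(case([0,.120*s,.1375]),Q,.1); print(get_obs()["force"])
    servo_line(case([0,.120*s,.18]),Q,.15)
reach(case([-.10,0,.42])-[.06,0,0],Q)
pause(.1); c,im=shot("wrist","w2")
cv2.imwrite("pics/w2z.png",cv2.resize(im[60:340,140:520],None,fx=1.8,fy=1.8))
print(get_obs()["time"])
E
```

```text
[ 0.03860069 -0.21977362 -0.22854017]
[-0.57347571 -0.03567438  0.69161232]
10.6083
```

View pics/w2z.png

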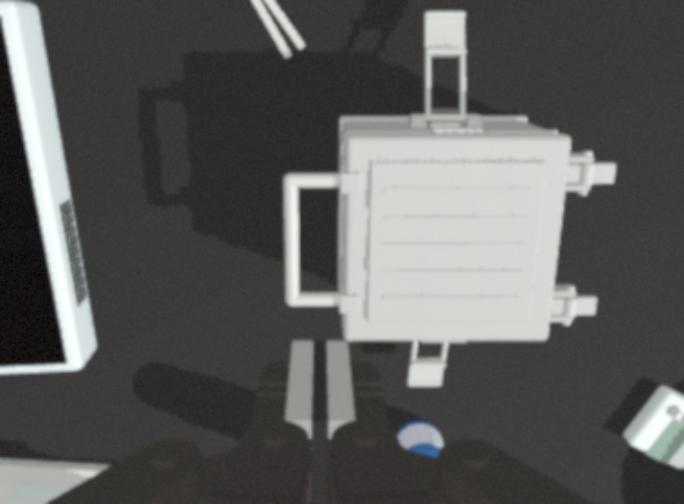

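Both clips are off: the tabs now hang outward, near and far. Next I grip the bar and swing the lid over.

```bash
cat > lid.py <<'E'
from h import *
Q=down(YAW)
def bar(a,dz=-.005): return case([.091-.206*np.cos(a),0,.104+.206*np.sin(a)+dz])
command_gripper(.3)
reach(bar(0,.06),Q); servo_line(bar(0),Q,.12)
command_gripper(0,40); o=get_obs(); print("grip",o["finger_gap"],o["grasp_force"],o["position"],bar(0),o["force"])
if o["grasp_force"]<5: raise SystemExit
for a in np.append(np.linspace(.17,2.0,12),[2.06,2.12,2.175]):
    servo_line(bar(a),Q,.12 if a<2.01 else .05); o=get_obs(); print(round(a,2),np.round(o["force"],1),round(o["finger_gap"],3),round(o["time"],2))
    if np.linalg.norm(o["force"])>60: break
E
python3 lid.py; python3 - <<'E'
from h import *
shot("scene","s2")
im=cv2.imread("pics/s2.png")[60:300,180:480]; cv2.imwrite("pics/s2z.png",cv2.resize(im,None,fx=2,fy=2))
E
```

```text
grip 0.09639302427337755 39.035874009132385 [ 0.55675256 -0.0295507   0.10034166] [ 0.55570752 -0.0287962   0.099     ] [-0.5851736  -3.49248494  4.18774546]
0.17 [ 3.8 -6.5 -1.7] 0.097 13.43
0.34 [ 2.2 -8.5  1.2] 0.096 13.86
0.5 [  1.1 -10.7   3. ] 0.099 14.29
0.67 [ -0.1 -13.3   7.9] 0.101 14.72
0.84 [ -2.  -14.8  13.1] 0.096 15.16
1.0 [ -2.9 -14.3  16.8] 0.102 15.59
1.17 [ -2.1 -10.   17.5] 0.097 16.02
1.33 [-1.7 -5.4 17.4] 0.102 16.46
1.5 [-1.2 -0.7 12. ] 0.101 16.89
1.67 [0.8 1.1 9.9] 0.095 17.32
1.83 [2.  1.2 6.8] 0.097 17.76
2.0 [4.7 0.6 2.2] 0.096 18.19
2.06 [ 5.1  0.2 -0.1] 0.098 18.59
2.12 [6.1 0.6 0.6] 0.093 18.99
2.17 [ 4.7 -3.   3.7] 0.099 19.37
```

View pics/s2z.png

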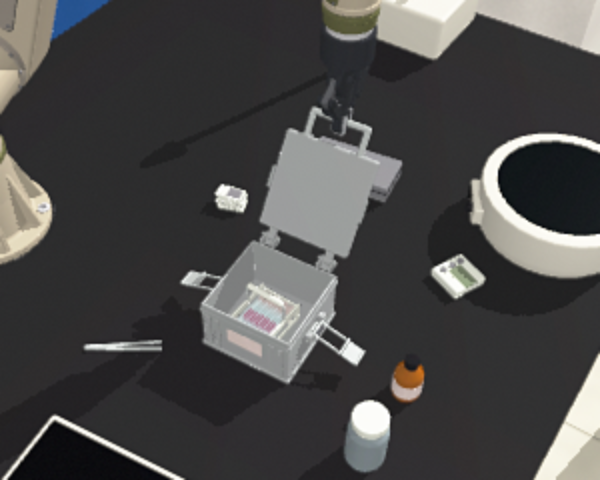

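The lid is over, near its stop, held by the bar, and the rack shows in the tub. I'll nudge the lid onto the stop, release it, and look into the case.

```bash
python3 - <<'E'
from h import *
Q=down(YAW)
def bar(a,dz=-.005): return case([.091-.206*np.cos(a),0,.104+.206*np.sin(a)+dz])
servo_line(bar(2.195),Q,.03); print(get_obs()["force"])
command_gripper(.3); print(get_obs()["finger_gap"],get_obs()["force"])
pause(.2)
servo_line(bar(2.18,.06),Q,.15)
reach(case([-.04,0,.40])-[.06,0,0],Q); pause(.1)
c,im=shot("wrist","w3")
cv2.imwrite("pics/w3z.png",cv2.resize(im[60:340,140:520],None,fx=2,fy=2))
for t in ["rack","rack_grip"]: print(t,[(round(d["p"],2),np.round(np.array(d["box"])*[640,400,640,400],1).tolist()) for d in find_in(t,"wrist")[:3]])
print(get_obs()["time"])
E
```

```text
[  2.61555603 -13.90708212  14.06994018]
0.2999533698466547 [-0.59929107 -0.56641144  0.25267649]
rack [(0.9, [22.6, 230.6, 43.8, 60.9]), (0.89, [340.8, 178.6, 63.6, 64.5]), (0.48, [235.1, 50.6, 62.7, 87.5])]
rack_grip [(0.58, [342.3, 178.4, 71.3, 61.6])]
22.0667
```

View pics/w3z.png

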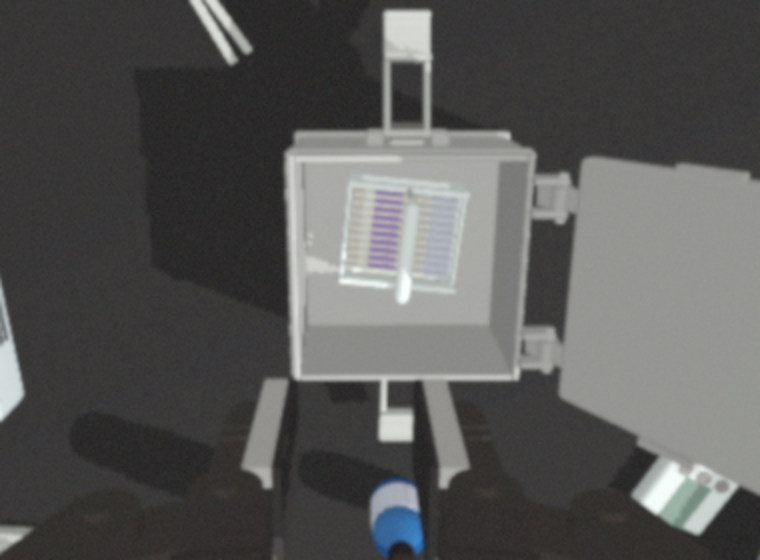

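The rack stands in the tub with its bail bar running from about (411,200) to (403,300) in the zoom, roughly along world x. Its rim corners are at (348,180), (468,192), (455,292) and (340,284).

```bash
python3 - <<'E'
from h import *
c=load("w3"); z=lambda u,v:(u/2+140,v/2+60)
P=[p2w(c,z(*uv),.044) for uv in [(348,180),(468,192),(455,292),(340,284)]]
for p in P: print(np.round(p,4))
print("ctr",np.mean(P,0),"sides",[round(np.linalg.norm(P[i]-P[i-1]),4) for i in range(4)])
e1=(P[1]-P[0]+P[2]-P[3]); e2=(P[3]-P[0]+P[2]-P[1]); print(np.arctan2(e1[1],e1[0]),np.arctan2(e2[1],e2[0]))
B=[p2w(c,z(*uv),.081) for uv in [(411,202),(403,302)]]; print(B,np.mean(B,0),np.linalg.norm(B[1]-B[0]),"tub",case([0,0,0]))
# refine bar: bright ridge per row
im=cv2.imread("pics/w3.png",0).astype(float)
for r in range(160,213,4):
    row=im[r,335:353]; print(r,335+int(row.argmax()),row.astype(int).tolist())
E
```

```text
[0.5013 0.0432 0.044 ]
[0.5038 0.1262 0.044 ]
[0.577  0.1255 0.044 ]
[0.5767 0.0425 0.044 ]
ctr [0.53969883 0.08434694 0.044     ] sides [np.float64(0.0755), np.float64(0.083), np.float64(0.0732), np.float64(0.083)]
1.5538620554734828 -0.008963985099399066
[array([0.50572498, 0.08415599, 0.081     ]), array([0.57382851, 0.08524066, 0.081     ])] [0.53977675 0.08469832 0.081     ] 0.06811217347819493 tub [0.54784085 0.08593443 0.        ]
160 350 [150, 153, 154, 156, 159, 167, 172, 178, 183, 179, 173, 173, 173, 178, 186, 188, 186, 185]
164 346 [151, 151, 156, 160, 164, 169, 177, 183, 194, 202, 209, 211, 208, 202, 191, 186, 185, 186]
168 345 [150, 154, 156, 161, 170, 181, 186, 192, 200, 206, 209, 209, 206, 200, 190, 185, 184, 184]
172 345 [150, 156, 159, 167, 175, 181, 184, 195, 203, 208, 210, 208, 203, 193, 183, 180, 181, 183]
176 344 [149, 156, 162, 171, 180, 185, 190, 199, 207, 210, 209, 206, 200, 189, 183, 181, 180, 181]
180 343 [156, 162, 170, 174, 179, 185, 195, 204, 209, 209, 207, 203, 193, 182, 180, 180, 182, 182]
184 343 [162, 167, 173, 179, 185, 190, 200, 205, 209, 209, 206, 197, 188, 182, 181, 181, 180, 179]
188 343 [166, 170, 174, 183, 185, 195, 204, 208, 210, 208, 202, 192, 182, 179, 181, 182, 182, 178]
192 342 [167, 172, 180, 188, 191, 200, 208, 209, 208, 205, 198, 188, 182, 181, 181, 183, 181, 177]
196 342 [210, 210, 207, 201, 201, 218, 234, 240, 231, 209, 197, 196, 198, 198, 197, 194, 186, 181]
200 343 [180, 179, 181, 191, 209, 228, 245, 254, 255, 254, 226, 188, 172, 173, 172, 173, 173, 174]
204 342 [184, 181, 184, 199, 218, 237, 252, 255, 255, 250, 218, 200, 200, 201, 203, 204, 205, 207]
208 342 [167, 171, 186, 207, 229, 246, 254, 255, 253, 220, 183, 167, 167, 169, 166, 166, 166, 167]
212 341 [167, 167, 168, 167, 177, 183, 184, 178, 170, 168, 167, 167, 165, 168, 166, 165, 167, 166]
```

```bash
python3 - <<'E'
from h import *
s=cal("scene")
for uv in [(208,268),(300,319),(145,350)]: print("scene warmer corner",np.round(p2w(s,uv,.06),3))
W=np.array([.5665,-.3477]); wy=.11
T=W+Rn.from_euler("z",wy).as_matrix()[:2,:2]@[-.075,.012]; print("target",T)
Q=down(np.pi-.01); G=np.array([.5397,.0845,.076]); Q2=down(np.pi+wy)
for p,q in [(G,Q),(G+[0,0,.146],Q),([*T,.222],Q2),([*T,.132],Q2)]: assert inverse_kinematics(p,q) is not None
command_gripper(.35)
reach(G+[0,0,.08],Q); servo_line(G,Q,.1); print(get_obs()["force"])
command_gripper(0,40); o=get_obs(); print("grip",o["finger_gap"],o["grasp_force"],o["position"])
if o["grasp_force"]<5: raise SystemExit
z0=o["position"][2]
servo_line(G+[0,0,.02],Q,.05); o=get_obs(); print("lift",o["force"],o["finger_gap"],o["ft_torque"])
servo_line(G+[0,0,.15],Q,.12); pause(.1); print("z0",z0,get_obs()["force"],get_obs()["time"])
shot("scene","s3")
E
```

```text
scene warmer corner [ 0.416 -0.245  0.06 ]
scene warmer corner [ 0.713 -0.222  0.06 ]
scene warmer corner [ 0.45  -0.497  0.06 ]
target [ 0.49063595 -0.3440059 ]
[ 0.2720803 -0.6167163  1.277772 ]
grip 0.10339449761453808 38.96002113819122 [0.54042409 0.08442896 0.07679591]
lift [-0.71787163  0.1412218  -2.60845469] 0.09827372856014017 [ 0.03728543 -0.00758368 -0.06793904]
z0 0.07679590981273456 [ 0.33311931 -0.01337069 -1.97969062] 26.4333
```

```bash
python3 - <<'E'
from h import *
for n,seed in [("top",(460,220)),("scene",(200,315))]:
    c,im=shot(n,n+"4"); g=cv2.cvtColor(im,cv2.COLOR_RGB2GRAY)
    m=(g<70).astype(np.uint8); k,l,st,_=cv2.connectedComponentsWithStats(m,connectivity=4)
    ys,xs=np.where(l==l[seed[1],seed[0]]); print(n,st[l[seed[1],seed[0]]])
    Pw=np.array([p2w(c,(u,v),.06)[:2] for u,v in zip(xs,ys)])[:].astype(np.float32)
    print(cv2.minAreaRect(Pw*1000))
E
```

```text
top [ 427  141  112  116 8490]
((567.7025756835938, -351.52423095703125), (275.9156799316406, 235.9448699951172), 6.790750980377197)
scene [ 147  270  147  130 8894]
((568.7084350585938, -353.4863586425781), (277.17523193359375, 238.143310546875), 6.8165082931518555)
```

Both cameras agree on the glass: 277 x 237 mm, centre (0.568, −0.3525), yaw 0.119. Now I place the rack.

```bash
python3 - <<'E'
from h import *
wy=.119; T=np.array([.568,-.3525])+Rn.from_euler("z",wy).as_matrix()[:2,:2]@[-.072,.012]
Q=down(np.pi-.01+wy+.01-.005); 
servo_line([*T,.226],Q,.18); pause(.2); print(get_obs()["force"])
servo_line([*T,.139],Q,.1); pause(.2); f0=get_obs()["force"][2]
z=.139
while z>.129:
    z-=.001; servo_line([*T,z],Q,.02); pause(.1); o=get_obs(); print(round(z,4),round(o["position"][2],4),round(o["force"][2]-f0,2))
    if o["force"][2]-f0>1.5: break
command_gripper(.35); pause(.2)
servo_line([*T,z+.1],Q,.12); reach([.40,-.20,.4],down(np.pi+wy)); pause(.2)
c,im=shot("top","t5"); cv2.imwrite("pics/t5z.png",cv2.resize(im[120:280,250:570,::-1],None,fx=2.4,fy=2.4,interpolation=cv2.INTER_CUBIC)); print(get_obs()["time"],get_obs()["force"])
E
```

```text
[ 0.2918168   0.82513305 -2.31265429]
0.138 0.138 -0.77
0.137 0.137 -0.41
0.136 0.1359 -0.16
0.135 0.135 -0.83
0.134 0.134 -0.88
0.133 0.133 -0.49
0.132 0.1328 6.52
35.7667 [0.24028278 0.25726079 0.79803132]
```

View pics/t5z.png

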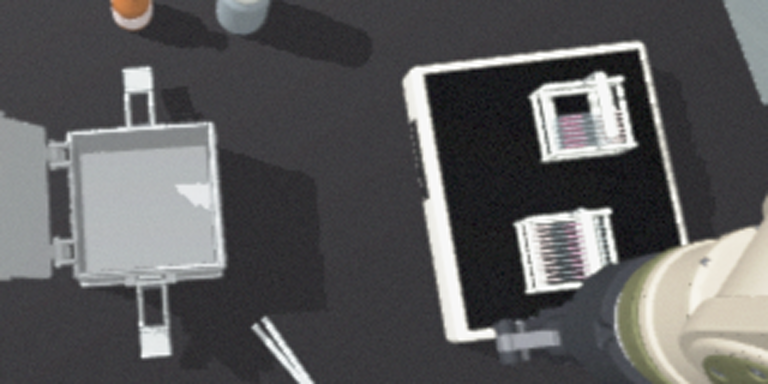

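The rack stands square on the glass around (568,250), rack2 is undisturbed, the lid is open and both clips are off. The gripper is well above and clear of everything.

```bash
python3 -c "
from bench import *
print(finish_job())"
```

```text
the job is handed in; nothing more can be done
None
```

I handed the job in at about 36 s: both clips are off, the lid was lowered by its bar onto its stop, and the last picture shows the rack square on the free part of the glass with rack2 where it was; the hand-in returned no verdict.

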